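# Refit a citrus juicer's strainer and reamer, and hold it switched on

## Robot

A 6-joint arm with a two-finger parallel gripper is mounted at the origin on a cart in front of the work surface, level with it; the furniture and walls round the work are solid. World frame = base frame: x ahead of the robot, y to its left, z up, the work surface at z = 0. Lengths are in mm, angles in rad, forces in N, time in s.
With the tool pointing down it reaches from about 350 to 775 mm from the base axis. Payload 7.3 kg.
Tool frame: the origin (TCP) lies at the very end of the fingers, on their centre line; the grasp point (between the pads) lies 19 mm behind it; z points along the fingers, x is the direction in which the jaws open and shut, and the axes are right-handed (so a half turn about z gives the same grasp; the last joint's range is limited). The gripper opens to 92 mm and grips with 3 to 60 N. Pads are 19 mm wide; open, the fingers measure 130 mm over their backs; the gripper's body (75 mm by 190 mm) begins 47 mm behind the grasp point.
Start: joints at [1.109, 0.342, 1.524, -0, 1.275, -0.146], TCP at [163.038, 499.062, 226.741] pointing down, gripper open.
Joint ranges: [-2.53, 2.53], [-0.77, 2.02], [0.04, 2.7], [-1, 4.14], [0.28, 2.66], [-3.11, 3.11]. Speed limits (rad/s): [2.57, 2.57, 3.14, 3.14, 3.14, 3.14].

## Interface

Orientations are given as [roll, pitch, yaw] about the fixed x, y, z axes, in that order (R = Rz(yaw) Ry(pitch) Rx(roll)).
In Python, from plant import bot, capture, camera_params gives the robot as it stands.
- The arm moves only by the shell command python3 -m jog 'ROWS' [OPENING]. ROWS is a JSON object of lists of equal length, an entry for each row: "xyz": the shift along the world's x, y, z as a fraction of full scale, a list of three; "angular": the turn, a rotation vector about the world's x, y, z as a fraction of full scale, a list of three. In form: {"xyz": [[x, y, z], ...], "angular": [[wx, wy, wz], ...]}. A call has 1 to 10 rows; each row shifts and turns the pose as measured when the row begins; what a row does not reach is not made up. Full scale, the value 1, is 2 cm for a shift and 6 degrees for a turn. A row lasts 1/10 s, in which the tool goes at most 50 mm and 8.59 degrees, less where a joint would pass 70% of its speed; a pose out of reach is approached as far as the arm can. A call with a number of a shift or a turn outside -1 to 1 is refused whole. A call with a gripper value outside its range is refused whole. OPENING is the closure, from -1 (fully open) to 1 (shut), set as the call begins (- or left out, the last holds). The fingers move at their own pace and stop on an object; the grip force is fixed at half the most. Time passes only in rows, so rows that do not move let the fingers close. It gives the time, the measured TCP pose, the force and the opening at its end, in the units of the state.
- bot.get_obs(): the state, without advancing time (a new reading comes with each control period).
- capture(name): name is "scene" or "top"; returns the picture (384x512x3 uint8, red, green, blue); there is no depth.
- camera_params(name): a dict with "fx", "fy", "cx", "cy" (pixels), "rvec" (rotation vector, rad) and "tvec" (3), from world to camera coordinates, as OpenCV has them. Camera axes: x right, y down, z forward; pixel columns grow to the right and rows downward; lengths in mm; the calibration is good to about 2 mm. A picture is of the moment at which its call begins. camera_params takes no time and is no camera call.
- bot.close_job(): hands the job in, once; it reports no verdict.
The state is a dict: "time": time; "joint_positions": joint angles; "dq": joint speeds; "tau": joint torques, N m; "tool_pos": TCP position; "tcp_rot": TCP orientation; "contact_force": force on the tool from outside, world axes, zero at the start; "moment": the same for the moment, N m; "grip_width": finger opening in mm.
Only numpy, scipy, OpenCV 4.12 (cv2) and the standard library are available. Lean on these libraries where they do the work, as an engineer would, in place of code of your own. Each camera call takes 0.05 s, during which the arm holds its last target.

## Task

The citrus juicer has been washed: lay the steel strainer flat in its bowl, collar up and round the chimney in the middle, and let go of it. Then set the orange reamer cone on the drive spindle, turn it until the splines mesh and slide it fully home. Finish while still holding the cone pressed down with the gripper, the sprung spindle pushed in by more than half of its travel so that the press-to-run switch stays on, and without having knocked or pushed about the pepper mill, timer or scrubber.

Things in the scene. Friction and masses are not known exactly. Their poses are not given: they have to be found in the camera images.
- juicer: Citrus juicer, fixed: grey round motor base, 186 mm across and 100 mm high, with a round steel bowl on top (rim 146 mm above the bench, 177 mm across over the rim, 166 mm inside it) and a spout on its -x side. In the bowl's middle stands a steel chimney, and out of it rises the drive spindle. Origin: on the vertical axis, at bench height; z up.
- bowl_rest (a point): Point on the juicer's axis, 118 mm above the bench, level with the tops of the six radial ribs in the bowl (46 to 69 mm from the axis) on which the strainer's underside rests. Here the bowl is 155 mm wide inside. The chimney (30 to 35 mm across) rises to 24 mm above this point; the unpressed spindle's seat is 36 mm above it, its tip 53 mm. Bowl rim: 28 mm above. z up.
- spindle_seat (a point): Drive spindle: centre of the top face of its steel seat disc (28 mm across), 154 mm above the bench when not pressed; moves down with the spindle. On the seat stands a black cross of four spline ribs, 10 mm high, 6 mm wide, reaching 11.5 mm from the axis along this frame's x and y axes (all quarter turns alike). Starts at any angle; turns stiffly (0.12 N m), not by a light touch. z up.
- spindle_tip (a point): tip of the spindle's steel pilot nose, on the axis 17 mm above the seat and 7 mm above the ribs' tops. The nose is 10 mm across, tapered to 4 mm at the tip over its last 4 mm, and centres the cone before the ribs are met.
- spindle_press (a joint): how far the spindle is pushed down on its spring, m: 0 up, 0.006 at its bottom stop. It needs 7 to 8 N to start moving, then about 1 N more per mm (about 14 N fully down), and springs back. The press-to-run switch is on beyond 0.003.
- strainer_mid (a point): Strainer: perforated disc, 140 mm across, 2 mm thick, 5 mm high rim, with an upright round collar in the middle (47 mm outside, 42 mm inside, 28 mm high from the underside, open through). About 0.11 kg. Stands on the bench, collar up, left or right of the juicer. This point: on its axis, 14 mm above the underside, z up. Grip the collar across its outside from above, tips clear of the disc.
- cone_mid (a point): Reamer cone: orange fluted dome, 58 mm high, 53 mm across with straight sides up to 30 mm above its underside, then rounding to a blunt tip; about 0.12 kg. Stands upright on the bench, on the side of the juicer where the strainer is not. This point: on its axis, 29 mm above the underside. z up. Four of its ribs run right to the tip: they stand over the socket's four slots.
- cone_socket (a point): centre of the cone's underside, mouth of its socket: a cross, 18 mm deep, slots 8.6 mm wide and reaching 13 mm from the axis along this frame's x and y axes (all quarter turns alike). With splines not in line (within about 6 degrees) the underside stops 10 mm above the spindle's seat; in line, the cone slides on until the underside rests on the seat. z up.
- pepper_mill: bystander: wooden pepper mill, 58 mm across, 160 mm high, origin in the middle of its underside
- timer: bystander: white round kitchen timer, 68 mm across, 50 mm high, origin in the middle of its underside
- scrubber: bystander: blue hand scrubber with black bristles, 59x132x72 mm, origin in the middle of its underside
Mind the look-alikes: they are no part of the job. There is more than one size of the part that bears cone_mid; the job needs the largest.

How it is judged:
By the outcome, as a careful person would: the job done as asked, in the order asked, and still so for the second after the job is handed in, while the arm keeps its last pose, push and grip.
It also fails if it takes over 58 s, if anything falls off the work surface, if the arm or the gripper's body presses on something with over 40 N, if the wrist force passes 120 N, or if a joint passes its speed limit or range.

## Working session

There is one attempt and no reset: what is moved stays moved. The work goes in short steps, Python scripts to look and compute and a shell command to move; the robot and the scene stay as the last step left them, time stands still between calls to the robot, and variables do not carry over. Pictures are saved under pics/ and viewed, and the job is handed in when it is done.

```bash
ls; mkdir -p pics
python3 - <<'E'
from plant import bot, capture, camera_params
import cv2
for n in("scene","top"):
    im=capture(n); cv2.imwrite(f"pics/{n}0.png",im[:,:,::-1]); p=camera_params(n); print(n,p)
o=bot.get_obs(); print(o)
E
```

```text
pics
scene {'fx': 455.96753666246997, 'fy': 455.96753666246997, 'cx': 253.0220237988903, 'cy': 185.55695668419727, 'rvec': array([ 0.58561285, -2.4601799 ,  1.45711385]), 'tvec': array([ 461.03523409,  256.47111069, 1198.11245471])}
top {'fx': 423.2993121175904, 'fy': 423.2993121175904, 'cx': 254.25970681680752, 'cy': 182.89246103730767, 'rvec': array([ 2.13297715, -2.08452543,  0.21398762]), 'tvec': array([ -75.32866009,  574.905034  , 1328.7761059 ])}
{'time': 0.1, 'joint_positions': array([ 1.10898426e+00,  3.42634226e-01,  1.52495267e+00, -9.83451844e-06,
        1.27542095e+00, -1.46006720e-01]), 'dq': array([ 7.99063463e-04, -7.67815243e-04, -7.57208666e-04,  9.31052188e-04,
       -9.80563621e-05,  4.68375084e-04]), 'tau': array([ 2.71117111e-03, -4.32008493e+01, -2.44698125e+01,  7.19421892e-02,
        5.27774740e-02, -4.22177254e-05]), 'tool_pos': array([162.86721092, 498.69331106, 226.11335918]), 'tcp_rot': array([-3.14139606e+00,  1.40150637e-03,  1.25499399e+00]), 'contact_force': array([-0.09679628,  0.495439  ,  0.76494072]), 'moment': array([-0.05685888,  0.01952234, -0.00729357]), 'grip_width': 91.82316029779155}
```

View pics/scene0.png

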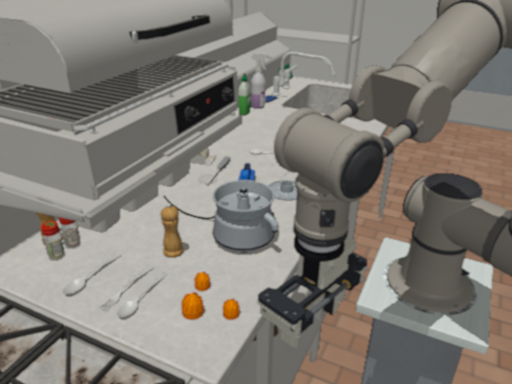

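View pics/top0.png

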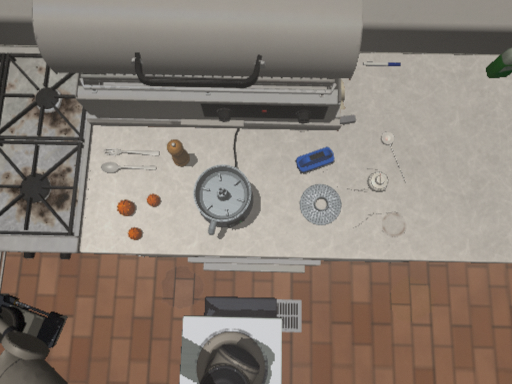

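The scene view shows the juicer at (243,215), three orange cones at (192,306), (202,282) and (231,308), the strainer behind the juicer at (285,188) and the mill at (172,232). In the top view the juicer is at (223,195), the cones at (125,207), (153,200) and (134,233), the strainer at (321,204), the scrubber at (315,159) and the timer, probably, at (378,181). I'll zoom in.

```bash
cat > h.py <<'E'
import numpy as np, cv2
from plant import bot, capture, camera_params
P={n:camera_params(n) for n in("scene","top")}
def KRt(n):
    p=P[n]; K=np.array([[p['fx'],0,p['cx']],[0,p['fy'],p['cy']],[0,0,1.]])
    return K,cv2.Rodrigues(p['rvec'])[0],np.array(p['tvec'],float)
def ray(n,uv):
    K,R,t=KRt(n); d=R.T@np.linalg.inv(K)@np.array([*uv,1.]); return -R.T@t,d/np.linalg.norm(d)
def plane(n,uv,z):
    c,d=ray(n,uv); return c+d*(z-c[2])/d[2]
def proj(n,X):
    K,R,t=KRt(n); q=K@(R@np.asarray(X,float)+t); return q[:2]/q[2]
def tri(uvs,uvt):
    a,d=ray("scene",uvs); b,e=ray("top",uvt)
    s=np.linalg.lstsq(np.c_[d,-e],b-a,rcond=None)[0]
    p,q=a+s[0]*d,b+s[1]*e; return (p+q)/2,np.linalg.norm(p-q)
def snap(tag):
    o={}
    for n in("scene","top"):
        o[n]=capture(n); cv2.imwrite(f"pics/{n}_{tag}.png",o[n][:,:,::-1])
    return o
def crop(src,dst,x,y,w,h,k):
    im=cv2.imread(src)[y:y+h,x:x+w]; cv2.imwrite(dst,cv2.resize(im,None,fx=k,fy=k,interpolation=cv2.INTER_CUBIC))
E
python3 - <<'E'
from h import *
for n in P: c,_=ray(n,(0,0)); print(n,c)
crop("pics/top0.png","pics/t1.png",95,130,160,120,5)
crop("pics/top0.png","pics/t2.png",270,120,150,112,5)
crop("pics/scene0.png","pics/s1.png",150,150,160,120,5)
crop("pics/scene0.png","pics/s2.png",150,220,130,110,5)
for n in P:
    im=cv2.imread(f"pics/{n}0.png"); hsv=cv2.cvtColor(im,cv2.COLOR_BGR2HSV)
    m=cv2.inRange(hsv,(3,180,80),(18,255,255))
    k,l,s,c=cv2.connectedComponentsWithStats(m)
    for i in range(1,k):
        if s[i,4]>40: print(n,s[i],c[i].round(1))
E
```

```text
scene [  10.00180854 1037.83475074  797.87427944]
top [ 289.38060959  -73.83713965 1418.67652562]
scene [ 41 221  16  11  90] [ 47.9 225.8]
scene [196 273  13  17 196] [201.9 281.3]
scene [183 293  20  26 421] [192.1 306.1]
scene [224 300  15  19 236] [230.6 309.2]
top [118 202   8  10  51] [121.3 206.7]
top [129 229   9   9  51] [132.5 232.8]
```

View pics/t1.png

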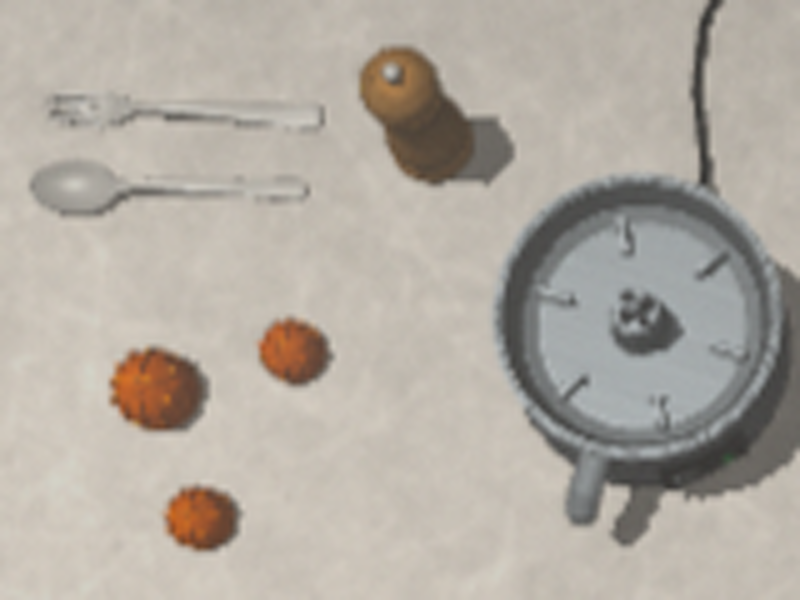

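View pics/t2.png

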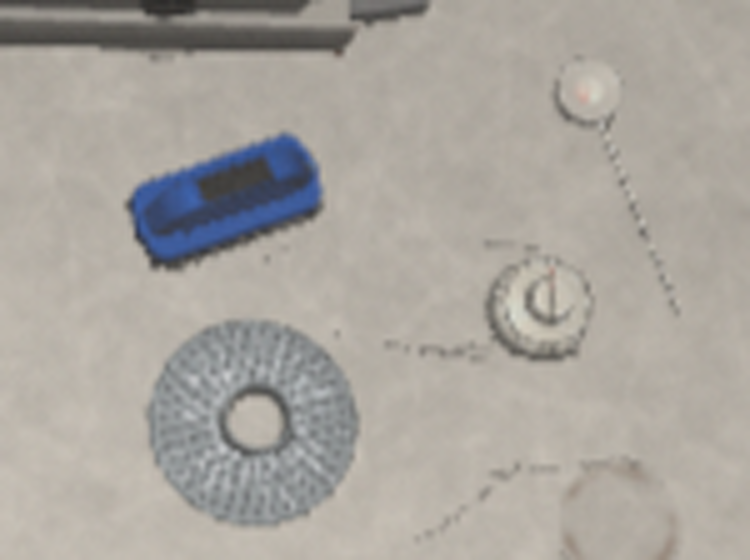

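View pics/s1.png

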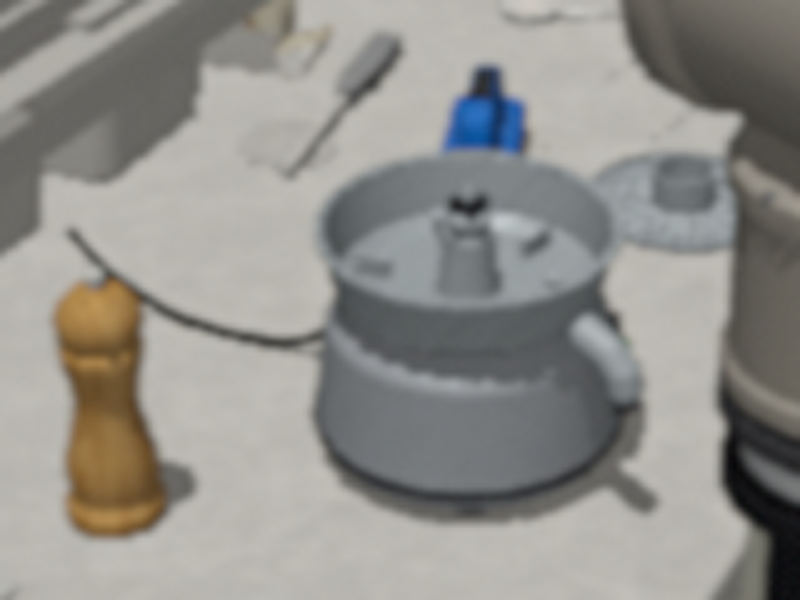

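View pics/s2.png

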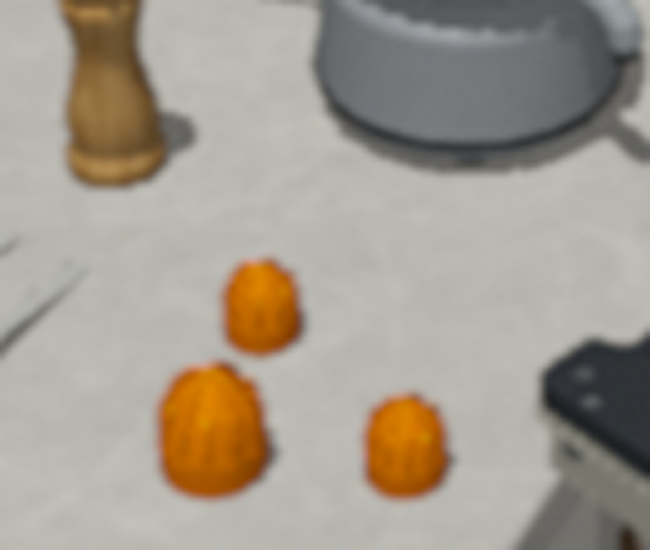

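Run:
```python
from h import *
im=cv2.imread("pics/top0.png").astype(int); sc=cv2.imread("pics/scene0.png").astype(int)
def comp(m,seed):
    m=cv2.morphologyEx(m.astype(np.uint8),cv2.MORPH_CLOSE,np.ones((3,3)))
    k,l,s,c=cv2.connectedComponentsWithStats(m); i=l[seed[1],seed[0]]
    return (l==i).astype(np.uint8),s[i],c[i]
# strainer in top: bluish grey
m=(im[:,:,0]-im[:,:,2]>0)
big=np.zeros(m.shape,np.uint8); big[180:230,295:345]=m[180:230,295:345]
mm,s,c=comp(big,(310,204)); print("strainer",s,c)
cn=max(cv2.findContours(mm,0,1)[0],key=cv2.contourArea); h=cv2.convexHull(cn); e=cv2.fitEllipse(h); print(e, plane("top",e[0],4), plane("top",e[0],2))
# size check
for sx in(-1,1): print(plane("top",(e[0][0]+sx*e[1][0]/2,e[0][1]),5))
# juicer
mj=np.zeros(m.shape,np.uint8); mj[155:240,185:260]=m[155:240,185:260]
mj,s,c=comp(mj,(205,200)) ; print("juicer",s,c)
cv2.imwrite("pics/mj.png",cv2.resize((mj+2*mm)*100,None,fx=1.5,fy=1.5))
# orange
for n,I,sd in(("scene",sc,(192,306)),("top",im,(122,207))):
    h=cv2.cvtColor(I.astype(np.uint8),cv2.COLOR_BGR2HSV); q=cv2.inRange(h,(0,130,50),(22,255,255))>0
    k,s,c=comp(q,sd); cn=max(cv2.findContours(k,0,1)[0],key=cv2.contourArea); print(n,s,c,cv2.fitEllipse(cn))
for n,I in(("scene",sc),("top",im)):
    h=cv2.cvtColor(I.astype(np.uint8),cv2.COLOR_BGR2HSV); q=(cv2.inRange(h,(0,130,50),(22,255,255))).astype(np.uint8)
    k,l,s,c=cv2.connectedComponentsWithStats(q)
    for i in range(1,k):
        if 40<s[i,4]<700: print(n,s[i],c[i])
```

```text
strainer [ 300  184   41   41 1152] [319.88802083 204.2734375 ]
((319.9803466796875, 204.11756896972656), (39.649112701416016, 40.89616012573242), 121.63116455078125) [ 520.05787792 -285.28844779    4.        ] [ 520.38399808 -285.58738723    2.        ]
[ 518.3715983  -218.26013359    5.        ]
[ 521.41750401 -351.99440412    5.        ]
juicer [ 194  165   58   69 2476] [223.1950727 194.7819063]
scene [182 293  22  26 458] [191.96943231 306.02620087] ((191.98655700683594, 306.05352783203125), (20.916053771972656, 25.99536895751953), 177.67330932617188)
top [117 200  14  16 158] [124.01265823 207.40506329] ((124.02325439453125, 207.4065704345703), (12.655139923095703, 14.351202964782715), 173.30477905273438)
scene [162 206  20  51 674] [171.07566766 232.41394659]
scene [ 38 214  21  22 277] [ 47.80144404 225.16967509]
scene [ 59 218  15   6  59] [ 65.15254237 220.74576271]
scene [195 272  15  19 227] [201.78854626 281.3215859 ]
scene [182 293  22  26 458] [191.96943231 306.02620087]
scene [223 299  16  20 264] [230.60227273 309.04924242]
top [147 194  11  12  88] [152.01136364 199.29545455]
top [117 200  14  16 156] [123.98076923 207.33333333]
top [128 228  13  12 106] [133.88679245 233.29245283]
```

View pics/mj.png

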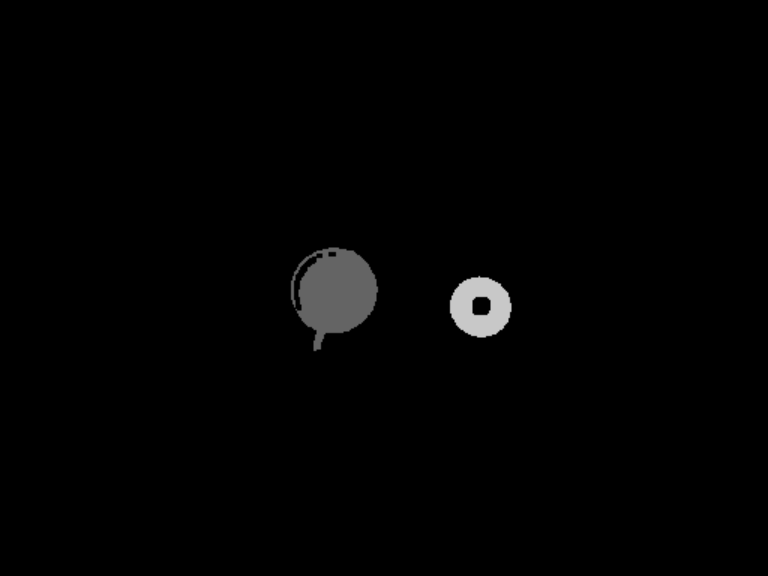

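Run:
```python
from h import *
im=cv2.imread("pics/top0.png").astype(int)
m=np.zeros(im.shape[:2],np.uint8); m[155:240,185:260]=(im[155:240,185:260,0]-im[155:240,185:260,2]>0)
m=cv2.morphologyEx(m,cv2.MORPH_CLOSE,np.ones((3,3)))
cn=max(cv2.findContours(m,0,1)[0],key=cv2.contourArea); pts=cn[:,0].astype(float)
pts=pts[pts[:,1]<219]
for it in range(3):
    e=cv2.fitEllipseDirect(pts.astype(np.float32).reshape(-1,1,2))
    d=np.hypot(*(pts-e[0]).T)-sum(e[1])/4; pts=pts[abs(d)<2]; print(e,len(pts),plane("top",e[0],146))
a=plane("top",(e[0][0]-e[1][0]/2,e[0][1]),146);b=plane("top",(e[0][0]+e[1][0]/2,e[0][1]),146);print("dia",np.linalg.norm(a-b))
# scene points from crops: 
px=lambda x,y,x0,y0:(x0+x/5-.4,y0+y/5-.4)
print("rim tri", tri(px(466,228,150,150),e[0]))
print("tip", tri(px(468,187,150,150), px(636,297,95,130)))
print("cone cent",tri((192,306),(124,207.4)))
print("cone tip",tri(px(217,368,150,220),px(151,366,95,130)))
print("strainer collar top tri", tri(px(683,167,150,150),px(254,420,270,120)))
for u in ((192,317.5),): print("cone base front scene z0",plane("scene",(192,318.5),0))
for n,uv in(("small1",((201.8,281.3),(152,199.3))),("small2",((230.6,309.05),(133.9,233.3)))): print(n,tri(*uv))
print("mill top",plane("top",px(398,85,95,130),150),plane("scene",(172,251),0), "scrub",plane("top",(315,159),60),"timer",plane("top",(378,181),50))
for n,w in(("big",21),): 
    q,_=tri((192,306),(124,207.4)); c,_d=ray("scene",(0,0)); print("width mm",w*np.linalg.norm(q-c)/P["scene"]["fx"])
```

```text
((222.96615600585938, 193.35545349121094), (54.22572708129883, 55.52687454223633), 51.4233512878418) 172 [523.45210477  32.06176178 146.        ]
((222.40602111816406, 193.21461486816406), (55.62668228149414, 56.43342208862305), 60.545326232910156) 171 [523.85092566  33.79172325 146.        ]
((222.40225219726562, 193.20220947265625), (55.68670654296875, 56.42987060546875), 58.192344665527344) 171 [523.88921803  33.80475145 146.        ]
dia 170.34963877101052
rim tri (array([527.80976097,  35.34619453, 142.93615563]), np.float64(7.0425874665059975))
tip (array([531.83611833,  33.93353992, 169.13146043]), np.float64(1.2535878226633228))
cone cent (array([492.00361768, 371.22807693,  21.27875461]), np.float64(1.5659463120756))
cone tip (array([499.59605651, 359.2045649 ,  49.69267503]), np.float64(6.034326272231237))
strainer collar top tri (array([ 520.64253011, -281.53265961,   31.80531269]), np.float64(6.9548035338633145))
cone base front scene z0 [483.34643888 387.96444614   0.        ]
small1 (array([521.92134178, 280.8047986 ,  16.2495715 ]), np.float64(0.6895109736403621))
small2 (array([407.78317423, 332.93832227,  15.47862383]), np.float64(2.7629200558082307))
mill top [667.60504503 189.73051914 150.        ] [678.0300246  193.21317365   0.        ] scrub [ 662.04876153 -261.72678801   60.        ] timer [ 594.21360078 -470.64457996   50.        ]
width mm 52.10205644023042
```

```bash
python3 -m jog '{"xyz":[[0.7,-1,0.2],[0.7,-1,0.2],[0.7,-1,0.2],[0.7,-1,0],[0.7,-1,0],[0.7,-1,0],[0.7,-1,0],[0.7,-1,0],[0.7,-1,0],[0.7,-1,0]],"angular":[[0,0,1],[0,0,1],[0,0,1],[0,0,0],[0,0,0],[0,0,0],[0,0,0],[0,0,0],[0,0,0],[0,0,0]]}' -1
python3 - <<'E'
from h import *
crop("pics/top0.png","pics/t3.png",207,178,32,30,16)
crop("pics/scene0.png","pics/s3.png",225,178,36,34,16)
E
```

```text
time: 1.1
tool_pos: [303.9, 291.1, 234.7]
tcp_rot: [-3.136, 0.007, 1.588]
contact_force: [0.0, 0.2, -0.5]
grip_width: 91.8
```

View pics/t3.png

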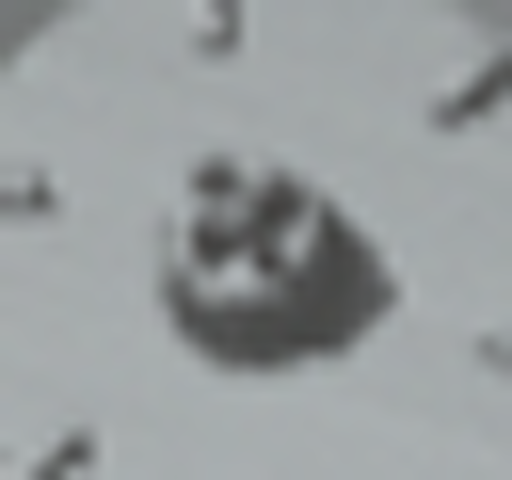

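View pics/s3.png

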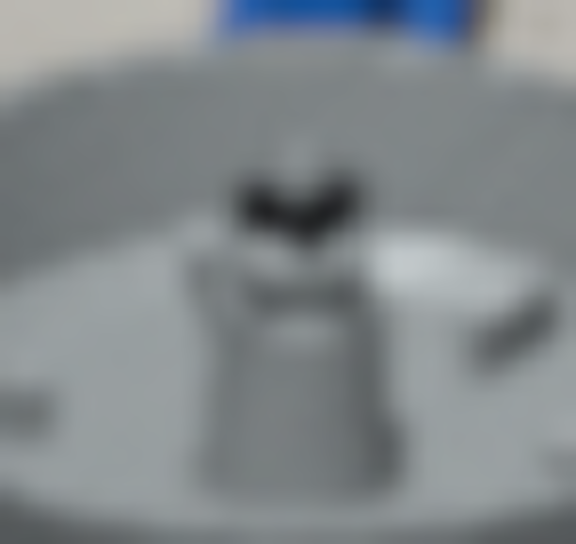

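The spindle cross sits at about (221.8,191.3) in top and the nose tip at (243.2,186.0) in scene. Both views put a rib at about 28° azimuth (mod 90°).

```bash
python3 - <<'E'
from h import *
print("top@164",plane("top",(221.8,191.3),164)); print("scene tip@171",plane("scene",(243.2,186.5),171)); print("scene ribs",plane("scene",(243.2,190.4),164))
print(tri((243.2,190.0),(221.8,191.3)))
print("chimney top scene",plane("scene",(225+285/16-.47,178+262/16-.47),142))
# rim of bowl in scene: left/right extremes, crop s1: 318,~225 ; 615,~225 ; top y 150 bottom y 308
for z in(146,): print(plane("scene",(150+466.5/5-.4,150+228/5-.4),z))
E
python3 -m jog '{"xyz":[[0.6,-1,0],[0.6,-1,0],[0.6,-1,0],[0.6,-1,0],[0.6,-1,0],[0.4,-1,0],[0.4,-1,0],[0.4,-1,0],[0.4,-1,0],[0.4,-1,0]],"angular":[[0,0,-0.2],[0,0,0],[0,0,0],[0,0,0],[0,0,0],[0,0,0],[0,0,0],[0,0,0],[0,0,0],[0,0,0]]}'
python3 -m jog '{"xyz":[[0.4,-1,0],[0.4,-1,0],[0.4,-1,0],[0.4,-1,0],[0.4,-1,0],[0.4,-1,0],[0.4,-1,0],[0.4,-1,0],[0.4,-1,0],[0.4,-1,0]],"angular":[[0,0,0],[0,0,0],[0,0,0],[0,0,0],[0,0,0],[0,0,0],[0,0,0],[0,0,0],[0,0,0],[0,0,0]]}'
```

```text
top@164 [526.36494757  34.32711314 164.        ]
scene tip@171 [530.95130562  34.32047401 171.        ]
scene ribs [526.29567808  43.25860383 164.        ]
(array([528.64867464,  35.25148113, 160.23213755]), np.float64(3.2950173113236407))
chimney top scene [536.94371045  28.07996195 142.        ]
[528.90043505  40.05831469 146.        ]
time: 2.1
tool_pos: [405.7, 81.4, 232.3]
tcp_rot: [-3.13, 0.009, 1.566]
contact_force: [0.0, 0.4, 1.0]
grip_width: 91.7
time: 3.1
tool_pos: [485.8, -127.1, 229.2]
tcp_rot: [-3.123, 0.006, 1.565]
contact_force: [-0.1, 0.8, -0.7]
grip_width: 91.9
```

```bash
python3 -m jog '{"xyz":[[0.2,-1,-0.5],[0.2,-1,-0.5],[0.2,-1,-0.5],[0.2,-1,-0.5],[0.2,-1,-0.5],[0.2,-1,-0.5],[0.2,-1,-0.5],[0.2,-0.6,-0.5],[0,0,0],[0,0,0]],"angular":[[0.06,-0.18,0],[0,0,0],[0,0,0],[0,0,0],[0,0,0],[0,0,0],[0,0,0],[0,0,0],[0,0,0],[0,0,0]]}'
python3 - <<'E'
from h import *
snap("a"); o=bot.get_obs(); print(o['tool_pos'],o['tcp_rot'],proj("top",o['tool_pos']))
crop("pics/top_a.png","pics/t4.png",270,140,120,110,6)
crop("pics/scene_a.png","pics/s4.png",225,130,120,90,6)
E
```

```text
time: 4.1
tool_pos: [517.4, -286.3, 141.6]
tcp_rot: [-3.137, -0.005, 1.562]
contact_force: [-0.0, -0.3, 0.6]
grip_width: 91.9
[ 517.49670551 -286.03743206  142.06619082] [-3.13734942 -0.00431194  1.56273377] [326.92444646 197.82517612]
```

View pics/t4.png

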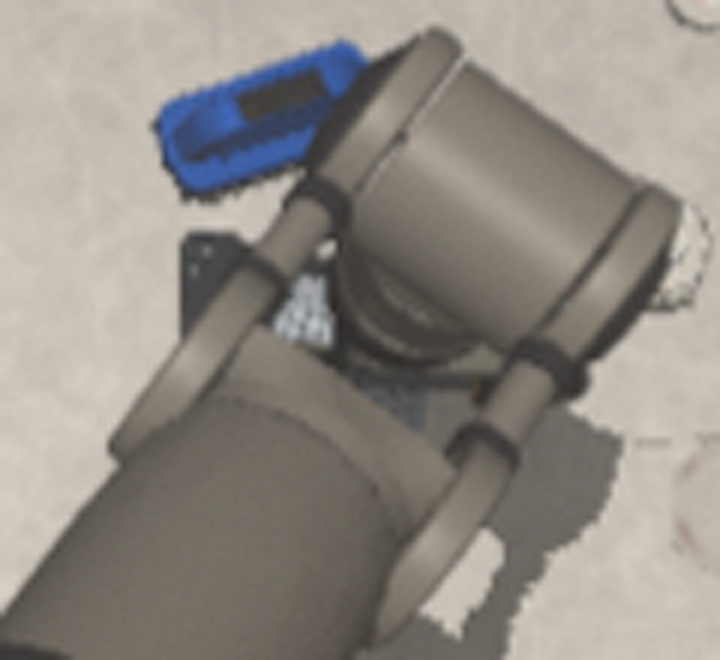

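View pics/s4.png

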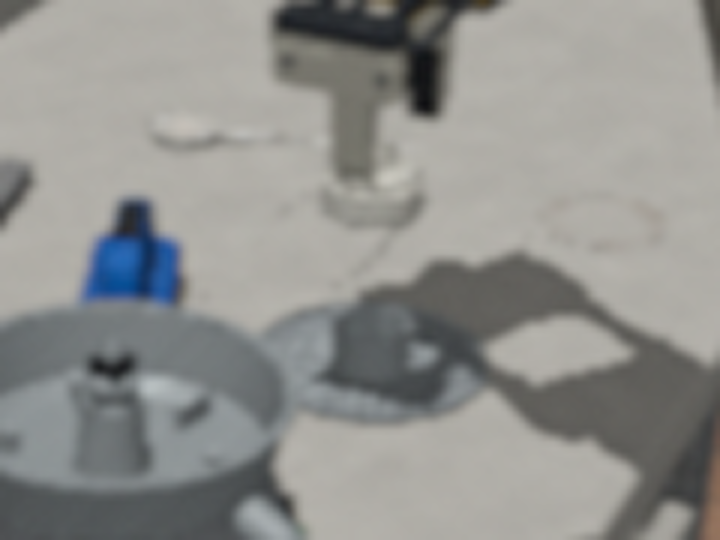

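The strainer is clear in the scene view: disc centre about (287.1,189.7), collar top about (287.1,181).

Run:
```python
from h import *
print(plane("scene",(287.1,189.7),4),plane("scene",(287.1,180.9),28)); print(tri((287.1,189.7),(320.2,204.1)))
for z,r in((4,70),(28,23.5)):
  for c in((520,-286),):
    a=np.linspace(0,6.28,60); q=np.array([proj("scene",(c[0]+r*np.cos(t),c[1]+r*np.sin(t),z)) for t in a]); q=(q-[225,130]+.42)*6
    print(z,q.min(0),q.max(0))
```

```text
[ 520.6964591  -284.40678363    4.        ] [ 529.9703195  -303.67605955   28.        ]
(array([ 520.7797114 , -286.02612466,    3.06380166]), np.float64(1.0196225232164635))
4 [259.0879259  303.96394433] [495.92455013 420.04510552]
28 [339.2193412  305.36486289] [419.2489948  343.65682356]
```

```bash
python3 -m jog '{"xyz":[[0.15,0,-0.9],[0,0,-0.9],[0,0,-0.9],[0,0,-0.9],[0,0,-0.9],[0,0,-0.9],[0,0,0],[0,0,0]],"angular":[[0,0,0.08],[0,0,0],[0,0,0],[0,0,0],[0,0,0],[0,0,0],[0,0,0],[0,0,0]]}'
```

```text
time: 5.0
tool_pos: [524.0, -280.6, 38.6]
tcp_rot: [3.136, 0.001, 1.579]
contact_force: [0.3, -0.6, 1.2]
grip_width: 91.8
```

```bash
python3 -m jog '{"xyz":[[-0.16,-0.26,0],[0,0,-0.5],[0,0,-0.5],[0,0,-0.3],[0,0,0],[0,0,0]],"angular":[[0,0.05,0],[0,0,-0.08],[0,0,0],[0,0,0],[0,0,0],[0,0,0]]}'
```

```text
time: 5.6
tool_pos: [522.0, -286.9, 13.8]
tcp_rot: [3.138, 0.005, 1.57]
contact_force: [-0.4, 0.0, -0.1]
grip_width: 92.1
```

Lower a further 5 mm, then close.

```bash
python3 -m jog '{"xyz":[[-0.06,0.04,-0.25],[0,0,0]],"angular":[[0,0,0],[0,0,0]]}'
python3 -m jog '{"xyz":[[0,0,0],[0,0,0],[0,0,0],[0,0,0],[0,0,0],[0,0,0],[0,0,0],[0,0,0]],"angular":[[0,0,0],[0,0,0],[0,0,0],[0,0,0],[0,0,0],[0,0,0],[0,0,0],[0,0,0]]}' 1
```

```text
time: 5.8
tool_pos: [520.7, -286.0, 8.5]
tcp_rot: [3.138, 0.004, 1.57]
contact_force: [-1.0, -0.2, 0.5]
grip_width: 91.9
time: 6.6
tool_pos: [521.1, -286.2, 9.1]
tcp_rot: [3.137, 0.005, 1.57]
contact_force: [0.3, 0.3, 0.3]
grip_width: 46.4
```

```bash
python3 -m jog '{"xyz":[[0,0,0.5],[0,0,1],[0,0,1],[0,0,1],[0,0,1],[0,0,1],[0,0,1],[0,0,1],[0,0,1],[0,0.3,1]],"angular":[[0,0,0],[0,0,0],[0,0,0],[0,0,0],[0,0,0],[0,0,0],[0,0,0],[0,0,0],[0,0,0],[0,0,0]]}'
python3 -m jog '{"xyz":[[0,1,0.3],[0,1,0],[0,1,0],[0,1,0],[0,1,0],[0,1,0],[0,0,0],[0,0,0]],"angular":[[0,0,0],[0,0,0],[0,0,0],[0,0,0],[0,0,0],[0,0,0],[0,0,0],[0,0,0]]}'
python3 - <<'E'
from h import *
snap("b"); o=bot.get_obs(); print(o['tool_pos'],o['tcp_rot'],o['contact_force'])
crop("pics/scene_b.png","pics/s5.png",205,110,130,100,6)
crop("pics/top_b.png","pics/t5.png",190,150,130,90,6)
E
```

```text
time: 7.6
tool_pos: [518.0, -278.5, 208.9]
tcp_rot: [3.141, 0.002, 1.57]
contact_force: [-0.3, 0.0, -0.1]
grip_width: 46.3
time: 8.4
tool_pos: [515.2, -145.7, 217.9]
tcp_rot: [3.139, 0.002, 1.572]
contact_force: [0.4, 0.6, -1.4]
grip_width: 46.3
[ 515.28250552 -146.43016043  217.86759261] [3.13914759e+00 1.87936476e-03 1.57090004e+00] [ 0.38415684 -0.07080666 -1.13775191]
```

View pics/s5.png

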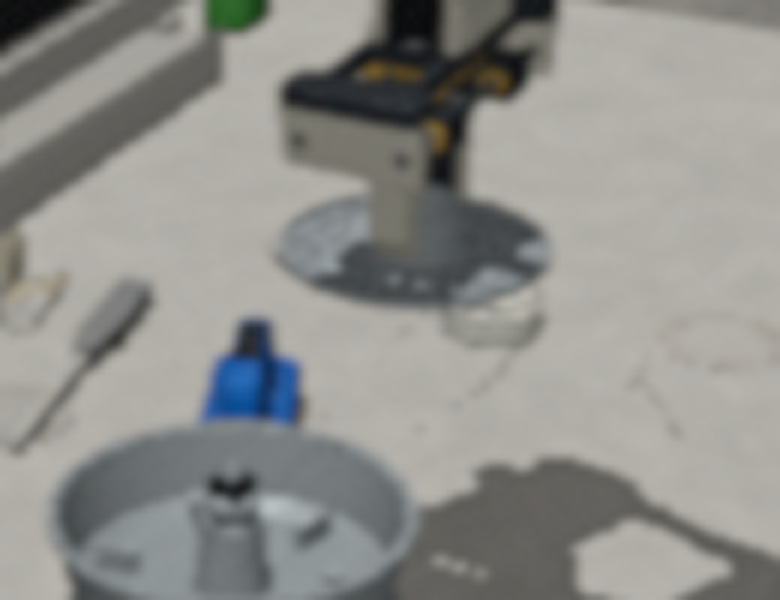

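View pics/t5.png

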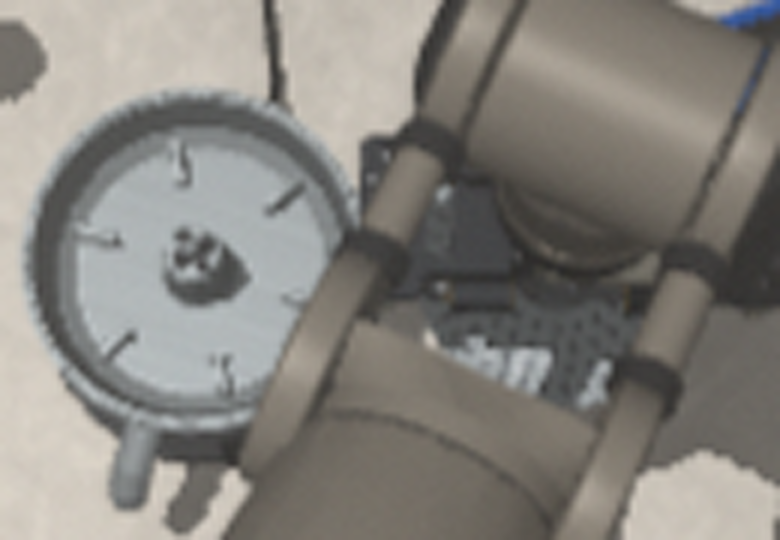

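Run:
```python
from h import *
print("strainer axis",plane("scene",(273.75,150.9),212))
def ext(n,c,r,z,o,k):
    a=np.linspace(0,6.28,90); q=np.array([proj(n,(c[0]+r*np.cos(t),c[1]+r*np.sin(t),z)) for t in a]); q=(q-o+.42)*k
    return q.min(0).round(),q.max(0).round()
for c in((527,34.5),): 
    print("rim scene",ext("scene",c,88.5,146,[205,110],6)); print("rim top",ext("top",c,88.5,146,[190,150],6))
    print("rest circle top",ext("top",c,77.5,118,[190,150],6))
    print("tip",(proj("scene",(*c,171))-[205,110]+.42)*6,(proj("top",(*c,164))-[190,150]+.42)*6)
print("disc",ext("scene",(515.3,-146.4),70,214,[205,110],6))
```

```text
strainer axis [ 517.87165734 -145.00125217  212.        ]
rim scene (array([ 52., 422.]), array([425., 608.]))
rim top (array([22., 88.]), array([369., 429.]))
rest circle top (array([ 51., 121.]), array([349., 414.]))
tip [238.97623329 463.5634246 ] [193.02612608 249.07230973]
disc (array([285., 190.]), array([557., 303.]))
```

```bash
python3 -m jog '{"xyz":[[0.1,0.95,0],[0.1,0.95,0],[0.1,0.95,0],[0.1,0.95,0],[0.1,0.95,0],[0.1,0.95,0],[0.1,0.95,0],[0.1,0.95,0],[0,0.4,0],[0,0,0]],"angular":[[0,0,0],[0,0,0],[0,0,0],[0,0,0],[0,0,0],[0,0,0],[0,0,0],[0,0,0],[0,0,0],[0,0,0]]}'
```

```text
time: 9.5
tool_pos: [532.0, 11.0, 216.0]
tcp_rot: [3.141, 0.004, 1.558]
contact_force: [-0.0, -0.5, -0.2]
grip_width: 46.3
```

```bash
python3 -m jog '{"xyz":[[-0.25,0.6,0],[0,0.5,0],[0,0,0],[0,0,0]],"angular":[[0,0,0.1],[0,0,0],[0,0,0],[0,0,0]]}'
python3 - <<'E'
from h import *
snap("c"); o=bot.get_obs(); print(o['tool_pos'],o['tcp_rot'],o['contact_force'])
crop("pics/scene_c.png","pics/s6.png",190,120,110,100,6)
E
```

```text
time: 9.9
tool_pos: [526.4, 32.4, 215.9]
tcp_rot: [3.141, 0.005, 1.567]
contact_force: [-0.6, -0.9, -0.3]
grip_width: 46.5
[526.50963866  32.26329559 215.86361287] [3.14093492 0.00442243 1.56646614] [-0.09637199  0.55790927 -2.38107028]
```

View pics/s6.png

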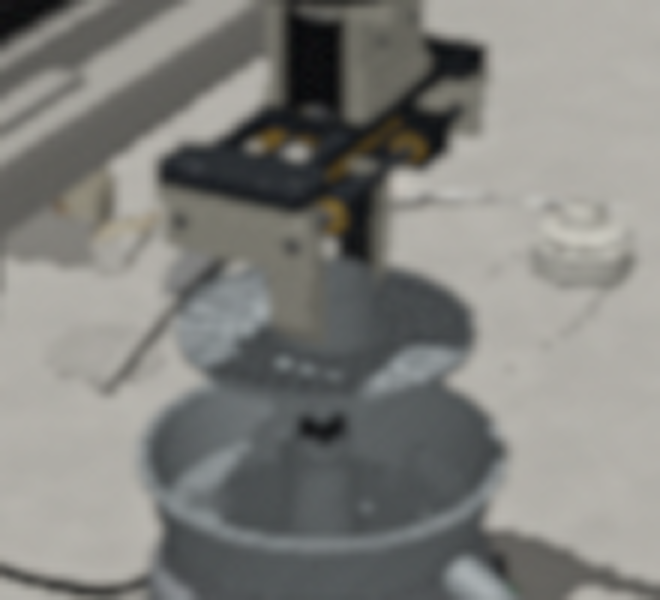

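```bash
python3 -m jog '{"xyz":[[0.03,0.1,0],[0,0,-0.6],[0,0,-0.6],[0,0,-0.6],[0,0,-0.6],[0,0,0]],"angular":[[0,0,0],[0,0,0],[0,0,0],[0,0,0],[0,0,0],[0,0,0]]}'
```

```text
time: 10.6
tool_pos: [526.6, 33.3, 163.2]
tcp_rot: [-3.141, 0.005, 1.565]
contact_force: [-1.1, -1.0, -0.9]
grip_width: 46.5
```

```bash
python3 -m jog '{"xyz":[[0.03,0.06,-0.5],[0,0,-0.5],[0,0,0]],"angular":[[0,0,0],[0,0,0],[0,0,0]]}'
python3 -m jog '{"xyz":[[0,0,-0.3],[0,0,-0.2],[0,0,0]],"angular":[[0,0,0],[0,0,0],[0,0,0]]}'
```

```text
time: 10.9
tool_pos: [527.3, 34.4, 141.4]
tcp_rot: [-3.141, 0.005, 1.565]
contact_force: [0.6, -0.6, -0.7]
grip_width: 46.7
time: 11.2
tool_pos: [527.7, 34.4, 130.8]
tcp_rot: [3.141, 0.005, 1.565]
contact_force: [0.4, -0.5, -1.0]
grip_width: 46.5
```

```bash
python3 -m jog '{"xyz":[[0,0,-0.12],[0,0,-0.08],[0,0,0]],"angular":[[0,0,0],[0,0,0],[0,0,0]]}'
```

```text
time: 11.5
tool_pos: [528.1, 34.4, 127.2]
tcp_rot: [3.14, 0.005, 1.565]
contact_force: [-0.1, 0.5, -0.7]
grip_width: 46.5
```

```bash
python3 -m jog '{"xyz":[[-0.02,0,-0.08],[0,0,0]],"angular":[[0,0,0],[0,0,0]]}'
```

```text
time: 11.7
tool_pos: [528.5, 34.4, 127.6]
tcp_rot: [3.137, 0.005, 1.565]
contact_force: [-0.0, -0.2, -0.8]
grip_width: 46.2
```

```bash
python3 -m jog '{"xyz":[[0,0,0],[0,0,0],[0,0,0],[0,0,0]],"angular":[[0,0,0],[0,0,0],[0,0,0],[0,0,0]]}' -0.4
python3 -m jog '{"xyz":[[0,0,0.5],[0,0,0.8],[0,0,1],[0,0,1],[0,0,1],[0,0,0]],"angular":[[0,0,0],[0,0,0],[0,0,0],[0,0,0],[0,0,0],[0,0,0]]}'
python3 - <<'E'
from h import *
snap("d"); 
crop("pics/scene_d.png","pics/s7.png",190,120,110,100,6)
E
```

```text
time: 12.1
tool_pos: [528.8, 34.4, 127.7]
tcp_rot: [3.136, 0.005, 1.565]
contact_force: [0.2, 0.1, -0.5]
grip_width: 64.4
time: 12.7
tool_pos: [528.4, 34.4, 219.3]
tcp_rot: [3.136, 0.005, 1.565]
contact_force: [-0.0, 0.3, -0.2]
grip_width: 64.1
```

View pics/s7.png

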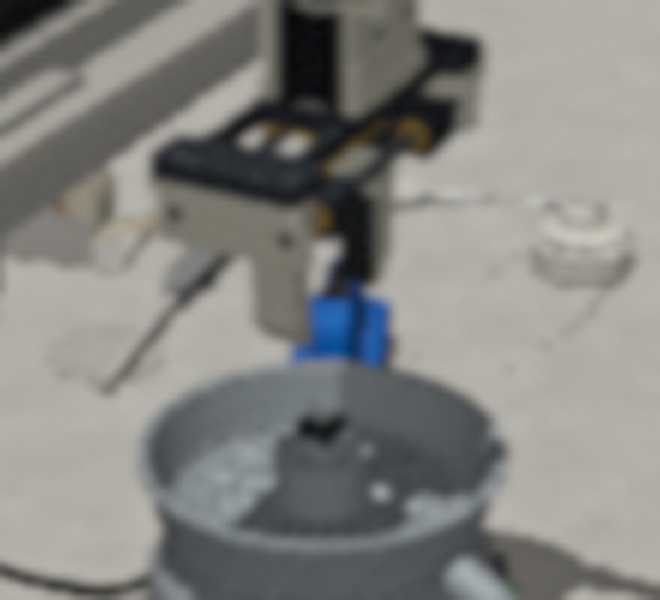

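```bash
python3 -m jog '{"xyz":[[-0.1,1,0],[-0.1,1,0],[-0.1,1,0],[-0.1,1,0],[-0.1,1,0],[-0.1,1,0],[-0.1,1,0],[-0.1,1,0],[-0.1,1,0],[-0.1,1,0]],"angular":[[0,0,0],[0,0,0],[0,0,0],[0,0,0],[0,0,0],[0,0,0],[0,0,0],[0,0,0],[0,0,0],[0,0,0]]}' -0.65
python3 - <<'E'
from h import *
snap("e"); o=bot.get_obs(); print(o['tool_pos'],o['tcp_rot'])
crop("pics/top_e.png","pics/t8.png",180,150,90,90,7)
crop("pics/top0.png","pics/t9.png",110,195,28,26,20)
crop("pics/scene0.png","pics/s9.png",176,286,34,38,16)
E
```

```text
time: 13.8
tool_pos: [499.3, 238.2, 202.5]
tcp_rot: [-3.118, 0.01, 1.56]
contact_force: [-0.3, -0.8, -0.1]
grip_width: 76.0
[498.93014598 239.38639416 202.33374034] [-3.11743556  0.00889616  1.56211446]
```

View pics/t8.png

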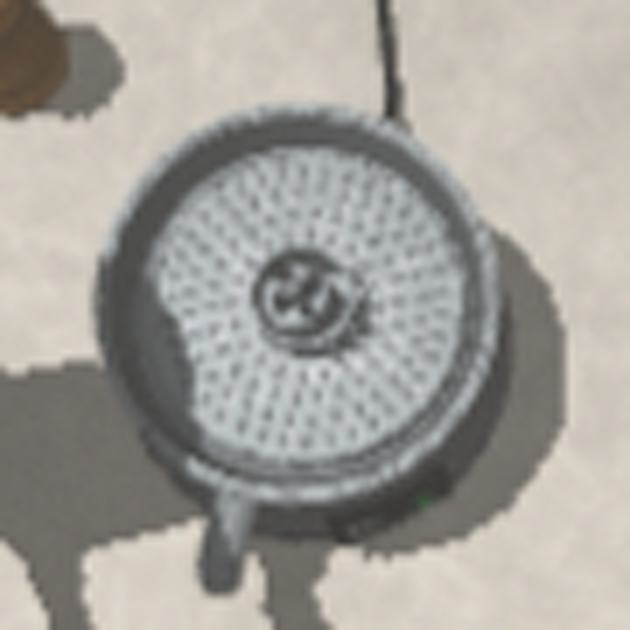

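View pics/t9.png

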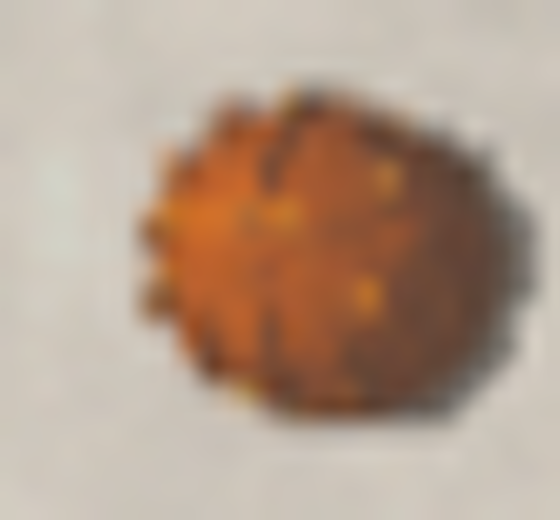

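View pics/s9.png

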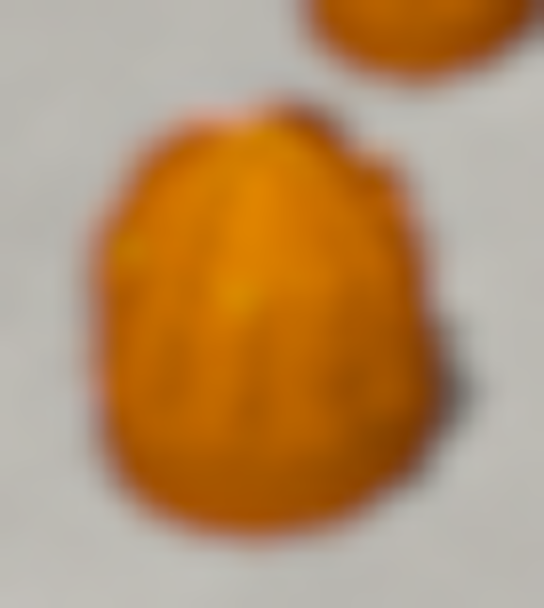

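View pics/scene_e.png

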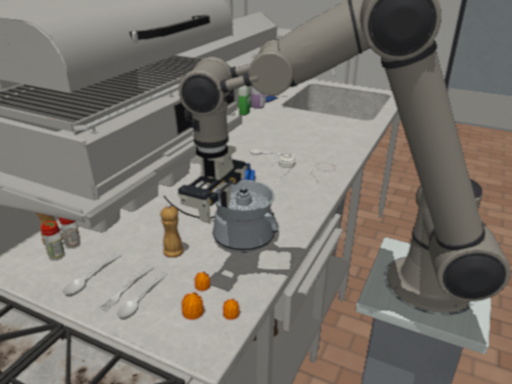

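Run:
```python
from h import *
o=bot.get_obs(); print(proj("scene",o['tool_pos']),proj("top",o['tool_pos']),o['joint_positions'].round(3))
# cone: base width extents; predicted silhouettes for candidate
def ext(n,c,o,k):
    q=[]
    for z,r in((0,26.5),(30,26.5),(45,20),(54,11),(58,4)):
        q+= [proj(n,(c[0]+r*np.cos(t),c[1]+r*np.sin(t),z)) for t in np.linspace(0,6.28,60)]
    q=(np.array(q)-o+.47)*k; return q.min(0).round(),q.max(0).round()
for c in((492,371),(492,369),(494,371)):
    print(c,"scene",ext("scene",c,[176,286],16),"top",ext("top",c,[110,195],20))
```

```text
[215.86691631 214.55903925] [150.23492727 196.50485521] [ 3.090e-01  4.290e-01  1.461e+00 -1.000e-03  1.278e+00 -1.252e+00]
(492, 371) scene (array([ 86., 109.]), array([454., 565.])) top (array([113.,  88.]), array([484., 428.]))
(492, 369) scene (array([ 94., 101.]), array([461., 556.])) top (array([125.,  88.]), array([496., 428.]))
(494, 371) scene (array([ 74., 105.]), array([443., 560.])) top (array([114.,  76.]), array([485., 416.]))
```

View pics/top_e.png

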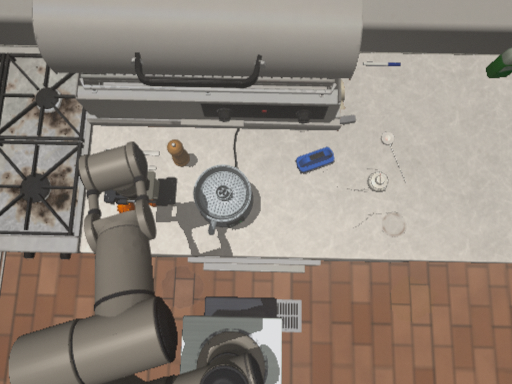

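```bash
python3 -m jog '{"xyz":[[0,1,0],[0,1,0],[0,1,0],[0,1,0],[0,1,0],[0,1,-0.3],[0,0,-0.5],[0,0,-0.5],[0,0,-0.5],[0,0,0]],"angular":[[0.08,-0.23,-0.95],[0,0,-1],[0,0,-1],[0,0,-1],[0,0,-1],[0,0,-1],[0,0,-1],[0,0,-1],[0,0,-1],[0,0,-1]]}'
```

```text
time: 14.9
tool_pos: [496.7, 355.3, 154.0]
tcp_rot: [-3.137, 0.016, 0.477]
contact_force: [0.9, 0.4, -0.9]
grip_width: 75.5
```

```bash
python3 -m jog '{"xyz":[[-0.1,0.3,-0.6],[-0.1,0.2,-0.6],[0,0,-0.6],[0,0,-0.6],[0,0,-0.6],[0,0,-0.4],[0,0,0]],"angular":[[0,0,-0.9],[0,0,-0.9],[0,0,-0.9],[0,0,-0.9],[0,0,-0.9],[0,0,0],[0,0,0]]}'
python3 - <<'E'
from h import *
snap("f"); o=bot.get_obs(); print(o['tool_pos'],o['tcp_rot'],proj("scene",o['tool_pos']))
crop("pics/scene_f.png","pics/s10.png",130,230,120,100,6)
E
```

```text
time: 15.6
tool_pos: [491.3, 358.0, 76.4]
tcp_rot: [3.139, 0.027, -0.017]
contact_force: [0.4, 0.1, 0.4]
grip_width: 75.9
[492.01541416 358.62090812  77.91272209] [ 3.139978    0.02435922 -0.01705652] [193.99623153 284.55727591]
```

View pics/s10.png

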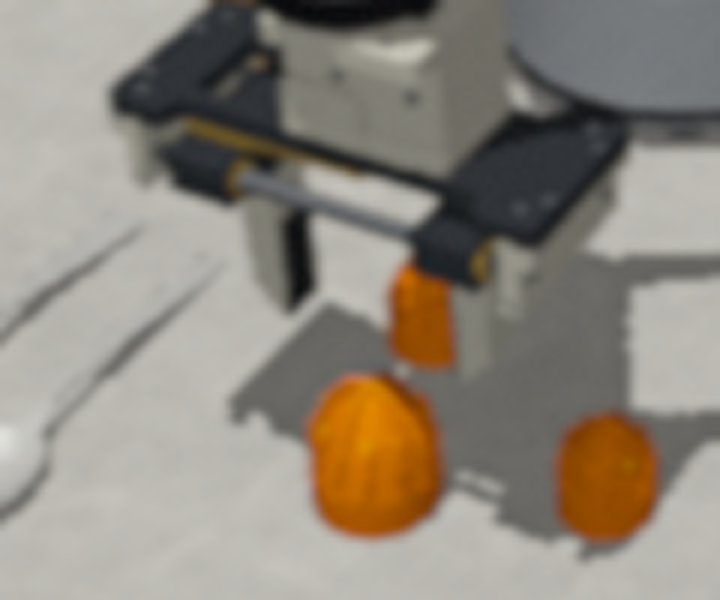

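```bash
python3 -m jog '{"xyz":[[0,0.35,0],[0,0,-0.3],[0,0,0]],"angular":[[0.03,-0.23,0.15],[0,0,0],[0,0,0]]}'
```

```text
time: 16.0
tool_pos: [492.9, 366.7, 73.2]
tcp_rot: [-3.138, -0.005, 0.003]
contact_force: [-0.1, -0.4, 0.1]
grip_width: 76.0
```

```bash
python3 -m jog '{"xyz":[[0,0,-0.6],[0,0,-0.6],[0,0,-0.6],[0,0,-0.6],[0,0,-0.3],[0,0,0]],"angular":[[0,0.05,0],[0,0,0],[0,0,0],[0,0,0],[0,0,0],[0,0,0]]}'
```

```text
time: 16.6
tool_pos: [492.1, 366.4, 13.4]
tcp_rot: [-3.139, 0.003, 0.004]
contact_force: [-0.8, 0.9, 0.5]
grip_width: 75.7
```

```bash
python3 -m jog '{"xyz":[[0,0,-0.3],[0,0,0],[0,0,0],[0,0,0],[0,0,0],[0,0,0]],"angular":[[0,0,0],[0,0,0],[0,0,0],[0,0,0],[0,0,0],[0,0,0]]}' 1
python3 - <<'E'
from h import *
o=bot.get_obs(); print(o['contact_force'],o['moment'],o['grip_width'],o['joint_positions'])
E
```

```text
time: 17.2
tool_pos: [492.7, 366.6, 7.6]
tcp_rot: [-3.138, 0.001, 0.004]
contact_force: [-0.7, -0.2, -0.5]
grip_width: 52.6
[-0.69138029 -0.16588155 -0.48083943] [-0.11086826  0.06301926  0.0056276 ] 52.6084892576664 [0.5131803  0.73699421 1.50322985 0.00455585 0.90081241 0.50666664]
```

```bash
python3 -m jog '{"xyz":[[0,0,0],[0,0,0],[0,0,0],[0,0,0]],"angular":[[0,0,0],[0,0,0],[0,0,0],[0,0,0]]}' -0.65
python3 -m jog '{"xyz":[[0,0,0.2],[0,0,0],[0,0,0],[0,0,0],[0,0,0],[0,0,0],[0,0,0],[0,0,0]],"angular":[[0,0,1],[0,0,1],[0,0,1],[0,0,1],[0,0,1],[0,0,1],[0,0,1],[0,0,0]]}'
```

```text
time: 17.6
tool_pos: [493.1, 366.9, 8.4]
tcp_rot: [-3.137, -0.0, 0.004]
contact_force: [-0.6, 0.2, -0.4]
grip_width: 74.5
time: 18.4
tool_pos: [493.5, 367.2, 13.2]
tcp_rot: [-3.138, -0.001, 0.766]
contact_force: [-0.0, -0.5, -0.4]
grip_width: 75.5
```

```bash
python3 -m jog '{"xyz":[[-0.03,0,0],[0,0,0],[0,0,0],[0,0,0],[0,0,0],[0,0,0],[0,0,0],[0,0,0]],"angular":[[0,0,1],[0,0,1],[0,0,1],[0,0,1],[0,0,1],[0,0,1],[0,0,1],[0,0,0]]}'
```

```text
time: 19.2
tool_pos: [493.1, 367.4, 13.5]
tcp_rot: [-3.138, -0.002, 1.503]
contact_force: [0.1, 0.6, -0.3]
grip_width: 75.5
```

```bash
python3 -m jog '{"xyz":[[-0.02,0,-0.33],[0,0,0],[0,0,0]],"angular":[[0,0,0.55],[0,0,0],[0,0,0]]}'
python3 -m jog '{"xyz":[[0,0,0],[0,0,0],[0,0,0],[0,0,0],[0,0,0],[0,0,0]],"angular":[[0,0,0],[0,0,0],[0,0,0],[0,0,0],[0,0,0],[0,0,0]]}' 1
```

```text
time: 19.5
tool_pos: [492.9, 367.5, 7.2]
tcp_rot: [-3.138, -0.002, 1.548]
contact_force: [-1.1, -0.9, 0.0]
grip_width: 75.9
time: 20.1
tool_pos: [493.2, 367.7, 7.8]
tcp_rot: [-3.139, -0.003, 1.541]
contact_force: [0.6, 1.4, -0.1]
grip_width: 52.7
```

```bash
python3 -m jog '{"xyz":[[0,0,0.5],[0,0,1],[0,0,1],[0,0,1],[0,-0.5,1],[0.1,-1,1],[0.1,-1,1],[0.1,-1,1],[0.1,-1,1],[0.1,-1,1]],"angular":[[0,0,0],[0,0,0],[0,0,0],[0,0,0],[0,0,0],[0,0,0],[0,0,0],[0,0,0],[0,0,0],[0,0,0]]}'
python3 -m jog '{"xyz":[[0.1,-1,0.3],[0.1,-1,0],[0.1,-1,0],[0.1,-1,0],[0.1,-1,0],[0.1,-1,0],[0.1,-1,0],[0,-0.5,0],[0,0,0],[0,0,0]],"angular":[[0,0,0],[0,0,0],[0,0,0],[0,0,0],[0,0,0],[0,0,0],[0,0,0],[0,0,0],[0,0,0],[0,0,0]]}'
```

```text
time: 21.1
tool_pos: [499.1, 254.7, 206.7]
tcp_rot: [-3.134, -0.0, 1.545]
contact_force: [0.2, -0.1, -1.9]
grip_width: 52.5
time: 22.1
tool_pos: [513.1, 97.1, 223.9]
tcp_rot: [3.137, -0.003, 1.541]
contact_force: [0.1, -0.2, -1.2]
grip_width: 52.7
```

Take a look here: cone in hand, spindle visible.

Run:
```python
from h import *
snap("g"); o=bot.get_obs(); print(o['tool_pos'],o['tcp_rot'])
crop("pics/scene_g.png","pics/s11.png",175,120,100,100,6)
crop("pics/top_g.png","pics/t11.png",205,175,36,36,16)
```

```text
[513.10552549  97.45148186 223.69810651] [ 3.13747245e+00 -2.89174986e-03  1.54205599e+00]
```

View pics/s11.png

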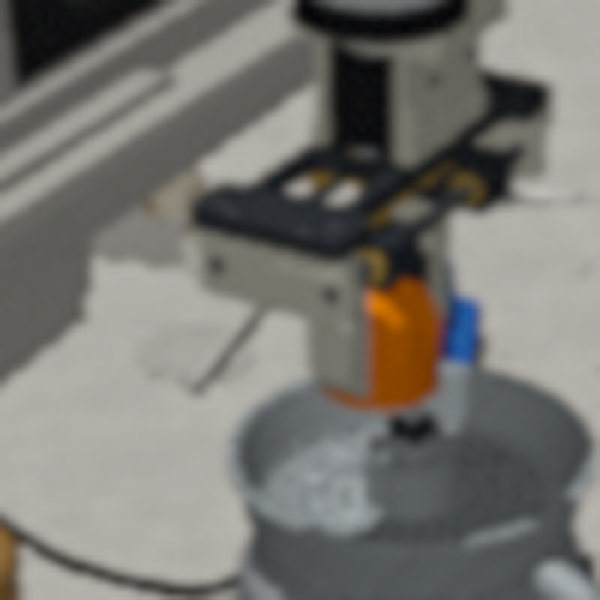

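View pics/t11.png

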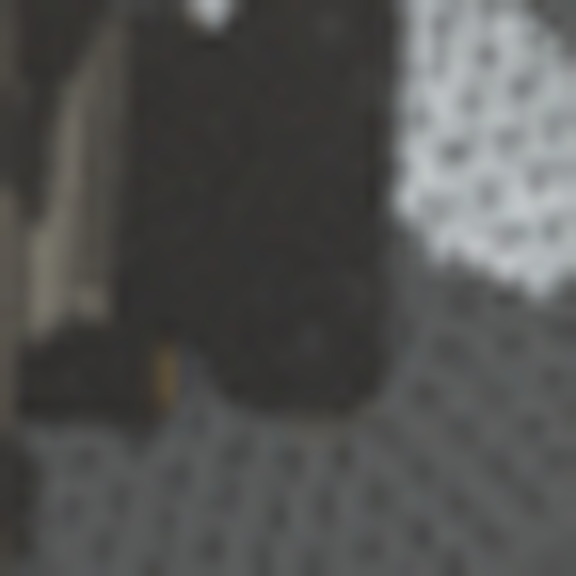

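Run:
```python
from h import *
crop("pics/top_e.png","pics/t12.png",208,178,30,30,18)
crop("pics/scene_e.png","pics/s12.png",225,175,36,36,16)
for c in((527,34.5),(529,34.5)):
  for z in(142,154,164,171):
    print(c,z,((proj("top",(*c,z))-[208,178]+.47)*18).round(),((proj("scene",(*c,z))-[225,175]+.47)*16).round())
```

```text
(527, 34.5) 142 [266. 268.] [318. 339.]
(527, 34.5) 154 [261. 255.] [318. 280.]
(527, 34.5) 164 [256. 244.] [318. 231.]
(527, 34.5) 171 [253. 236.] [318. 197.]
(529, 34.5) 142 [267. 257.] [308. 336.]
(529, 34.5) 154 [261. 244.] [308. 278.]
(529, 34.5) 164 [256. 232.] [308. 229.]
(529, 34.5) 171 [253. 224.] [308. 194.]
```

View pics/t12.png

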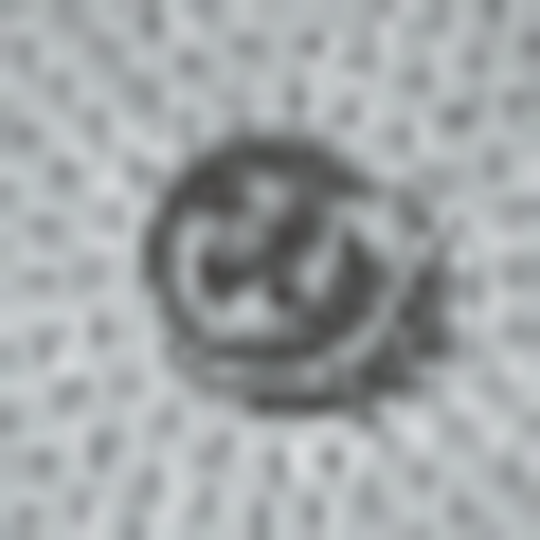

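View pics/s12.png

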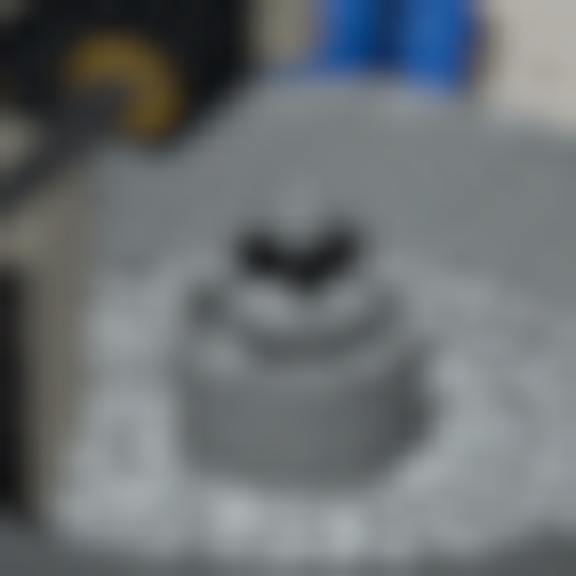

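Run:
```python
from h import *
q=np.array([proj("scene",(513.1+26.5*np.cos(t),97.4+26.5*np.sin(t),z)) for t in np.linspace(0,6.28,80) for z in (216,246)]); q=(q-[175,120]+.42)*6; print(q.min(0),q.max(0))
print((proj("scene",(527,34.5,164))-[175,120]+.42)*6)
```

```text
[321.1896008  295.66872606] [442.06060267 412.11015332]
[418.94098004 416.49901269]
```

```bash
python3 -m jog '{"xyz":[[0.25,-1,0],[0.25,-1,0],[0.2,-0.8,-0.3],[0,0,-0.3],[0,0,-0.3],[0,0,0]],"angular":[[0,0,0],[0,0,0],[0,0,0],[0,0,0],[0,0,0],[0,0,0]]}'
```

```text
time: 22.8
tool_pos: [526.9, 45.7, 204.7]
tcp_rot: [3.138, -0.005, 1.549]
contact_force: [1.3, 0.1, -1.8]
grip_width: 52.6
```

```bash
python3 -m jog '{"xyz":[[0.07,-0.5,0],[0,0,-0.5],[0,0,-0.2],[0,0,0]],"angular":[[0,0,0],[0,0,0],[0,0,0],[0,0,0]]}'
python3 - <<'E'
from h import *
snap("k"); o=bot.get_obs(); print(o['tool_pos'],o['tcp_rot'],o['contact_force'])
crop("pics/scene_k.png","pics/s13.png",195,130,90,80,7)
E
```

```text
time: 23.2
tool_pos: [528.1, 36.7, 189.6]
tcp_rot: [3.138, -0.005, 1.552]
contact_force: [-0.1, -0.3, -0.8]
grip_width: 52.6
[528.29921083  36.76174133 190.1350479 ] [ 3.13744736 -0.00511608  1.55191664] [ 0.22475193  0.78444063 -1.12063643]
```

View pics/s13.png

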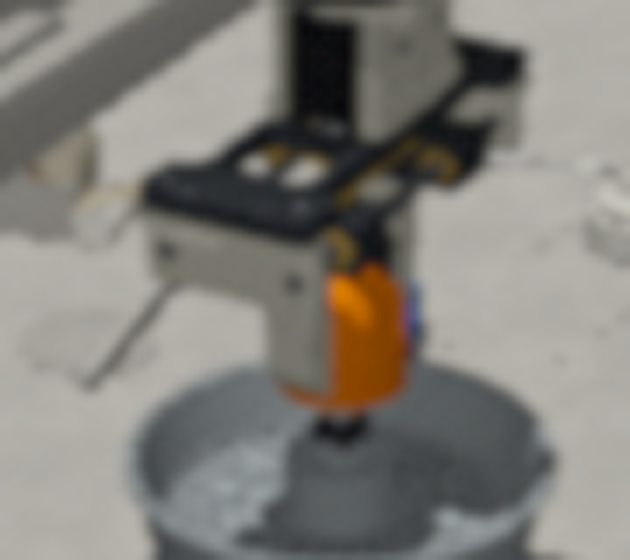

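```bash
python3 -m jog '{"xyz":[[0.02,-0.05,-0.3],[0,0,-0.3],[0,0,0]],"angular":[[0.05,0.04,0],[0,0,0],[0,0,0]]}'
```

```text
time: 23.6
tool_pos: [529.0, 35.8, 177.5]
tcp_rot: [3.141, -0.011, 1.552]
contact_force: [-0.2, -0.8, -0.7]
grip_width: 52.4
```

```bash
python3 -m jog '{"xyz":[[-0.02,0,-0.15],[0,0,-0.12],[0,0,0]],"angular":[[-0.08,0,0],[0,0,0],[0,0,0]]}'
python3 -m jog '{"xyz":[[0,0,-0.1],[0,0,0]],"angular":[[0,0,0],[0,0,0]]}'
```

```text
time: 23.9
tool_pos: [528.7, 35.7, 171.8]
tcp_rot: [3.141, -0.002, 1.552]
contact_force: [0.7, -0.0, -0.8]
grip_width: 52.6
time: 24.1
tool_pos: [528.9, 35.7, 171.1]
tcp_rot: [3.139, -0.001, 1.552]
contact_force: [-3.7, 0.6, 6.3]
grip_width: 52.4
```

```bash
python3 -m jog '{"xyz":[[-0.06,0,0],[0,0,0]],"angular":[[0,0,0],[0,0,0]]}'
python3 -m jog '{"xyz":[[0,0,-0.05],[0,0,-0.05],[0,0,-0.05],[0,0,-0.05]],"angular":[[0,0,-0.7],[0,0,-0.7],[0,0,-0.7],[0,0,-0.7]]}'
```

```text
time: 24.3
tool_pos: [528.2, 35.8, 171.9]
tcp_rot: [3.137, -0.001, 1.552]
contact_force: [0.6, -0.6, -1.1]
grip_width: 52.9
time: 24.7
tool_pos: [529.6, 35.6, 170.7]
tcp_rot: [3.132, -0.002, 1.249]
contact_force: [-1.6, 0.1, 5.9]
grip_width: 52.8
```

```bash
python3 -m jog '{"xyz":[[-0.08,0,-0.05],[-0.03,0,-0.05],[-0.03,0,-0.05],[-0.03,0,-0.05]],"angular":[[0,-0.05,-0.7],[0,0,-0.7],[0,0,-0.7],[0,0,-0.7]]}'
```

```text
time: 25.1
tool_pos: [529.3, 35.0, 171.0]
tcp_rot: [3.117, -0.007, 0.944]
contact_force: [0.5, -1.0, 6.5]
grip_width: 52.6
```

```bash
python3 -m jog '{"xyz":[[-0.03,0,-0.05],[-0.03,0,-0.05],[-0.03,0,-0.05],[-0.03,0,-0.05]],"angular":[[0,0,-0.7],[0,0,-0.7],[0,0,-0.7],[0,0,-0.7]]}'
```

```text
time: 25.5
tool_pos: [529.0, 34.4, 170.8]
tcp_rot: [3.111, -0.012, 0.638]
contact_force: [-1.9, -0.7, 5.8]
grip_width: 52.8
```

```bash
cat > lv.py <<'E'
from plant import bot
import numpy as np
from scipy.spatial.transform import Rotation as R
o=bot.get_obs(); r=o['tcp_rot']; z=R.from_euler('xyz',r).as_matrix()[:,2]
c=np.cross(z,[0,0,-1]); print("level units",(np.degrees(c)/6).round(2), o['tool_pos'].round(1), r.round(3), o['contact_force'].round(1), o['moment'].round(2))
E
python3 lv.py
```

```text
level units [0.17 0.27 0.  ] [529.   34.4 170.8] [ 3.111 -0.012  0.638] [-1.9 -0.7  5.8] [-0.04  0.35  0.04]
```

```bash
python3 -m jog '{"xyz":[[-0.05,0,-0.03],[-0.02,0,-0.05],[-0.02,0,-0.05],[-0.02,0,-0.05]],"angular":[[0.1,0.15,-0.6],[0.07,0.12,-0.6],[0,0,-0.6],[0,0,-0.6]]}'; python3 lv.py
```

```text
time: 25.9
tool_pos: [528.6, 35.9, 168.5]
tcp_rot: [-3.141, -0.003, 0.376]
contact_force: [-2.1, -0.3, 4.8]
grip_width: 52.6
level units [-0.01  0.03  0.  ] [528.6  35.9 168.5] [-3.141e+00 -3.000e-03  3.760e-01] [-2.1 -0.3  4.8] [-0.09  0.28  0.15]
```

```bash
python3 -m jog '{"xyz":[[-0.02,0,-0.1],[0,0,-0.1],[0,0,-0.1]],"angular":[[0,0,0],[0,0,0],[0,0,0]]}'; python3 lv.py
```

```text
time: 26.2
tool_pos: [528.6, 35.9, 163.9]
tcp_rot: [3.141, -0.005, 0.376]
contact_force: [-2.0, 0.3, 5.9]
grip_width: 52.5
level units [-0.01  0.05  0.  ] [528.6  35.9 163.9] [ 3.141 -0.005  0.376] [-2.   0.3  5.9] [-0.06  0.43  0.12]
```

```bash
python3 -m jog '{"xyz":[[-0.05,0,-0.08],[0,0,-0.08],[0,0,-0.08]],"angular":[[0,0,0.4],[0,0,0],[0,0,0]]}'; python3 lv.py
```

```text
time: 26.5
tool_pos: [528.2, 35.9, 159.4]
tcp_rot: [3.14, -0.007, 0.418]
contact_force: [-1.7, -1.0, 7.5]
grip_width: 52.8
level units [-0.01  0.07  0.  ] [528.2  35.9 159.4] [ 3.14  -0.007  0.418] [-1.7 -1.   7.5] [-0.03  0.48  0.09]
```

```bash
python3 -m jog '{"xyz":[[-0.03,0,-0.1],[0,0,-0.1],[0,0,-0.1]],"angular":[[0,0.05,0],[0,0,0],[0,0,0]]}'; python3 lv.py
```

```text
time: 26.8
tool_pos: [528.3, 35.9, 155.6]
tcp_rot: [3.141, -0.004, 0.416]
contact_force: [-4.1, -0.1, 12.5]
grip_width: 52.6
level units [-0.01  0.04  0.  ] [528.3  35.9 155.6] [ 3.141 -0.004  0.416] [-4.1 -0.1 12.5] [-0.05  0.83  0.1 ]
```

```bash
python3 -m jog '{"xyz":[[-0.05,0,-0.1],[0,0,-0.15],[0,0,-0.15]],"angular":[[0,0,0],[0,0,0],[0,0,0]]}'; python3 lv.py
python3 - <<'E'
from h import *
snap("m"); o=bot.get_obs(); print(o['tool_pos'],o['contact_force'],o['grip_width'])
crop("pics/scene_m.png","pics/s14.png",190,120,100,90,7)
crop("pics/top_m.png","pics/t14.png",90,120,330,130,2)
E
```

```text
time: 27.1
tool_pos: [528.4, 35.8, 155.3]
tcp_rot: [3.137, -0.011, 0.414]
contact_force: [-11.1, 0.3, 28.9]
grip_width: 52.9
level units [0.   0.11 0.  ] [528.4  35.8 155.3] [ 3.137 -0.011  0.414] [-11.1   0.3  28.9] [-0.02  2.    0.11]
[528.38705398  35.80550021 155.37409177] [-9.13819671 -0.16519669 26.58441316] 53.09289312113287
```

View pics/s14.png

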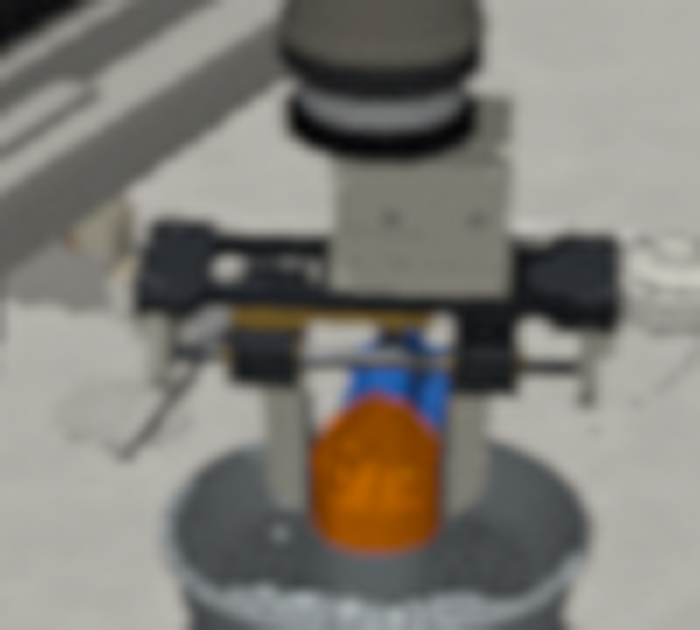

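View pics/t14.png

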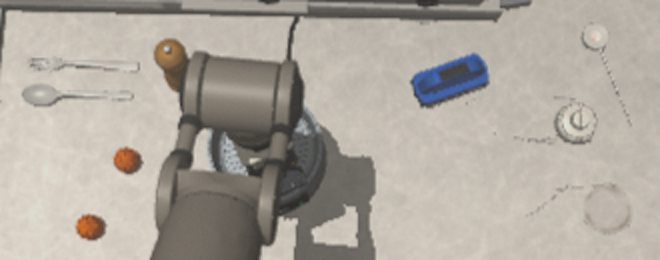

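```bash
python3 -m jog '{"xyz":[[-0.02,0,-0.05],[0,0,-0.05]],"angular":[[0,0.08,0],[0,0,0]]}'; python3 lv.py
```

```text
time: 27.4
tool_pos: [528.3, 35.9, 156.7]
tcp_rot: [3.138, -0.006, 0.413]
contact_force: [-4.4, 0.2, 10.0]
grip_width: 52.4
level units [0.01 0.07 0.  ] [528.3  35.9 156.7] [ 3.138 -0.006  0.413] [-4.4  0.2 10. ] [-0.1   0.8   0.09]
```

```bash
python3 -m jog '{"xyz":[[0,0,-0.09],[0,0,-0.1]],"angular":[[0,0.03,0],[0,0,0]]}'; python3 -m jog '{"xyz":[[0,0,-0.1]],"angular":[[0,0,0]]}'; python3 lv.py
```

```text
time: 27.6
tool_pos: [528.4, 35.8, 155.5]
tcp_rot: [3.138, -0.005, 0.411]
contact_force: [-6.5, 0.3, 20.2]
grip_width: 52.5
time: 27.7
tool_pos: [528.4, 35.8, 155.4]
tcp_rot: [3.138, -0.006, 0.411]
contact_force: [-8.0, 0.0, 23.3]
grip_width: 52.4
level units [0.01 0.07 0.  ] [528.4  35.8 155.4] [ 3.138 -0.006  0.411] [-8.   0.  23.3] [-0.06  1.5   0.1 ]
```

Run:
```python
from h import *
s=snap("z"); o=bot.get_obs(); print(o['tool_pos'].round(1),o['contact_force'].round(1),o['grip_width'],o['time'])
a=cv2.imread("pics/top0.png");b=cv2.imread("pics/top_z.png");c=cv2.imread("pics/scene_e.png");d=cv2.imread("pics/scene_z.png")
def bl(i,lo,hi,box):
    x,y,w,h=box; m=cv2.inRange(cv2.cvtColor(i,cv2.COLOR_BGR2HSV),lo,hi)[y:y+h,x:x+w]; M=cv2.moments(m,True); return round(M['m10']/M['m00'],2),round(M['m01']/M['m00'],2),M['m00']
for i in(a,b): print("scrub",bl(i,(105,120,40),(130,255,255),(285,140,60,40)))
print("timer diff",cv2.absdiff(a,b)[165:195,362:395].mean())
for i in(c,d): print("mill",bl(i,(5,90,40),(25,255,255),(155,200,35,60)))
```

```text
[528.4  35.8 155.5] [-6.8 -0.3 18.4] 52.813108997217185 27.8
scrub (28.5, 19.69, 324.0)
scrub (28.75, 19.64, 314.0)
timer diff 10.338720538720539
mill (15.87, 32.29, 751.0)
mill (15.87, 32.31, 751.0)
```

Run:
```python
from h import *
I=[cv2.imread(f"pics/{f}.png")[125:215,285:415] for f in("top0","top_z")]
g=[cv2.cvtColor(i,cv2.COLOR_BGR2GRAY).astype(np.float32) for i in I]
print(cv2.phaseCorrelate(g[0],g[1]), cv2.phaseCorrelate(g[0][40:70,77:110].copy(),g[1][40:70,77:110].copy()))
cv2.imwrite("pics/cmp.png",cv2.resize(np.vstack(I),None,fx=3.2,fy=3.2,interpolation=cv2.INTER_CUBIC))
```

```text
((0.47007996738803115, -0.02559546756223341), 0.8517970834739905) ((-6.209831918724262e-05, -0.04767217333540508), 0.9912175532844332)
```

View pics/cmp.png

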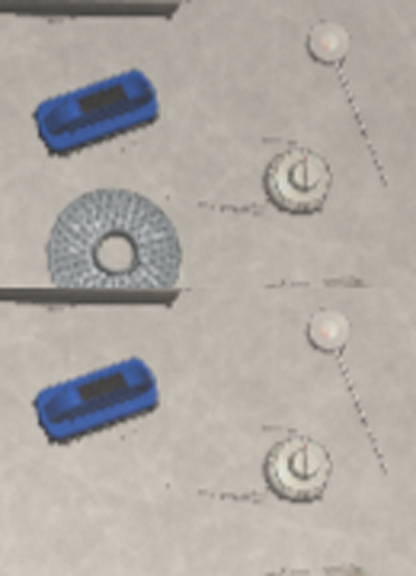

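The comparison (before on top, now below) shows the scrubber and timer in the same places; only the brightness differs. Handing in while pressing.

```bash
python3 -c "
from plant import bot
print(bot.get_obs()['contact_force']); print(bot.close_job())"
```

```text
[-6.77496026 -0.34460255 18.35183458]
the job is handed in; nothing more can be done
None
```

I laid the strainer flat in the bowl with its collar round the chimney and released it. Then I set the largest cone on the spindle, turned it about 67° until the splines meshed, and pressed it home. I handed the job in at 27.8 s, still gripping the cone and pressing with about 18 N.

**Cone home and switch:** from first contact on the ribs to the bottom stop the tool dropped about 15.6 mm, close to the 16 mm expected (10 mm mesh plus 6 mm press). The force rose steeply at the end. The last readings put the spindle at or near its bottom stop, past the 3 mm switch point. I inferred this from height and force; I could not see the switch itself.

**Strainer:** a top view taken before the cone was fetched showed it flat and centred round the chimney.

**Bystanders:** the mill (compared with a mid-job picture), timer and scrubber (compared with the first pictures) show no movement. A raw pixel difference at the timer read about 10, but I put that down to brightness, as matching the images gave a shift of under 0.1 px.

**What disagreed:** the scene view read about 1 px (2 mm) off the top view. At the end a sideways force of about 7 N remained along -x, so the grip sits about 1 mm off the spindle axis.

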